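# Portion one dough ball

### The arm

A 6-joint arm with a two-finger parallel gripper is mounted at the origin on the work surface. World frame = base frame: x ahead of the robot, y to its left, z up, the work surface at z = 0. Lengths are in m, angles in rad, forces in N, time in s.
With the tool pointing down it reaches from about 0.25 to 0.725 m from the base axis. Payload 4 kg.
Tool frame: the origin (TCP) lies where the fingers leave the gripper's body, on its centre line; the fingertips stand 73 mm ahead of it and the grasp point (between the pads) lies 54 mm ahead of it; z points along the fingers, y is the line along which they close (so a half turn about z gives the same grasp; the last joint's range is limited). The gripper opens to 85 mm and grips with 20 to 120 N. Pads are 22 mm wide; open, the fingers measure 114 mm over their backs; the gripper's body (76 mm by 85 mm) begins 54 mm behind the grasp point. The pads swing forward as they close: fully open they stand 13 mm farther back than shut.
Start: joints at [0, 0.241, 0.005, 1.335, 0, 1.571], TCP at [0.5, -0, 0.304] pointing down, gripper open.
Joint ranges: [-2.72, 2.72], [-1.05, 1.87], [-1.09, 1.28], [-1.99, 2.15], [-1.42, 1.44], [-3.14, 3.14]. Speed limits (rad/s): [2.79, 2.79, 3.14, 3.14, 3.14, 3.14].

### API

Orientations are given as a rotation vector (axis times angle).
In Python, from station import bot, get_image, camera_info, workorder gives the robot as it stands.
- The arm moves only by the tool send_rows, never from a script. Its argument "targets" is one flat list of numbers, 6 for each row, row after row: the shift along the tool's x, y, z in m, then the turn, a rotation vector about the tool's x, y, z in degrees. A call has 1 to 20 rows; each row is the pose to reach, as a shift and turn from the pose commanded when the call began, along the tool's axes at that moment; what a row does not reach only later rows make up. A row lasts 1/12 s, in which the tool goes at most 41.7 mm and 7.16 degrees, less where a joint would pass 70% of its speed; a pose out of reach is approached as far as the arm can. A call with a gripper value outside its range is refused whole. "claw" is the opening, from -1 (shut) to 1 (fully open), set as the call begins (left out, the last holds). The fingers move at their own pace and stop on an object; the grip force is fixed at half the most. Time passes only in rows, so rows that repeat a pose let the fingers close. It gives the time, the measured TCP pose, the force, the opening and the grip force at its end, in the units of the state.
- bot.get_state(): the state, without advancing time (a new reading comes with each control period).
- get_image(name): name is "scene" or "side" or "wrist"; returns the picture (420x560x3 uint8, red, green, blue); there is no depth.
- camera_info(name): a dict with "fx", "fy", "cx", "cy" (pixels), "extrinsics" (4x4, takes a point from world to camera coordinates). Camera axes: x right, y down, z forward; pixel columns grow to the right and rows downward; lengths in m; the calibration is good to about 2 mm. A picture is of the moment at which its call begins: read the wrist's pose just before it. camera_info takes no time and is no camera call; for the wrist camera it gives the pose at the moment of the call.
- workorder.hand_in(): hands the job in; it is judged then, once.
The state is a dict: "time": time; "joint_positions": joint angles; "joint_velocities": joint speeds; "effort": joint torques, N m; "position": TCP position; "tool_rot": TCP orientation; "force": force on the tool from outside, world axes, zero at the start; "wrist_torque": the same for the moment, N m; "gripper_width": opening from 0.0 (shut) to 1.0 (fully open); "gripper_force": force on a finger pad.
Only numpy, scipy, OpenCV 4.12 (cv2) and the standard library are available. Lean on these libraries where they do the work, as an engineer would, in place of code of your own. Each camera call takes 0.05 s, during which the arm holds its last target. There are 200 camera calls.

### The job

Put exactly one dough ball into the cup on the dispenser's blue carriage: slide the carriage by its black post all the way to its stop under the dispenser, then pull the red knob fully out so that a ball drops into the cup, and push the knob fully home again. Leave the carriage at its stop with the cup standing upright in its nest, and do not disturb the other things on the bench.

Things in the scene. Friction and masses are not known exactly. Their poses are not given: they have to be found in the camera images.
- dispenser: Dough-ball dispenser, fixed. Origin on the bench below the drop hole, z up. Red knob on its -x side, pulled along -x; blue carriage slides under the hole along y, from +y. Base plate x -68 to 132, y -55 to 245, 10 mm thick. Slide guides over the hole x -75 to 125, y -31 to 31, top z 119 (small bridge and pin near the front: 140), on a front leg (x -66 to -58) and rear column (x 59 to 121).
- magazine_top (a point): Centre of the mouth of the clear square magazine tower over the guides: dispenser x 50, y 0, z 201 mm; with its mast it fills x 24 to 89, y -26 to 26 mm. The knob's slide has a pocket for one ball: pulled out, the pocket comes over the hole, drops its ball straight down and shuts off the magazine; pushed home, it takes the next ball.
- knob (a joint): Slide of the red knob, m: 0 = fully home, 0.050 = fully out (end stops). It moves along the dispenser's -x as it grows. A spring detent at each end: about 7 N breaks it away, between the ends it slides with 1.5 to 2 N, and over the last 5 mm it is drawn in to the end. Starts home.
- knob_grip (a point): Centre of the red knob, a cylinder 32 mm in diameter and 26 mm long lying along the dispenser's x, at z 102.5 mm; at home it lies at dispenser x -107, y 0 mm; behind it a 10 mm rod leads back to the guides, whose ends are 19 mm behind the knob. It moves with the knob; open space above and at both sides.
- carriage (a joint): Distance of the blue carriage from its end stop, m: 0 = against the stop, cup straight under the drop hole; grows along the dispenser's +y up to 0.12. Drags with about 1.5 N of friction and stays where it is left. Starts at 0.085.
- post_top (a point): Centre of the top of the carriage's upright black post: 20 mm in diameter, top at z 100 mm, standing free from z 21 mm up; 78 mm from the cup's centre towards the dispenser's +y. Moves with the carriage.
- nest (a point): Centre of the carriage's square nest, on its floor (z 21 mm), where the cup stands; its rim is 8 mm high and 52 mm wide inside. Moves with the carriage.
- cup: Loose cream-yellow portion cup standing in the nest, 48 mm across its foot, 62 at its rim, 42 high, wall 2.5 mm, floor 4 mm thick; origin under its centre, z up. Its rim passes 5 mm below the chute under the drop hole.
- ball1_center (a point): Centre of the lowest dough ball (cream, frozen hard, 32 mm diameter, 20 g); at the start in the slide's pocket
- ball2_center (a point): Centre of the second ball, at the start in the magazine right above the first; same size
- ball3_center (a point): Centre of the third ball, at the start in the magazine above the second; same size
- spare_cup: Bystander: a second, empty portion cup like the first, standing on the bench beside the dispenser; origin under its centre
- glass_bowl: Bystander: glass bowl, 140 mm across, 55 high; origin under its centre
- flour_jar: Bystander: closed jar with red cap, 84 mm across, 130 high; origin under its centre
- rolling_pin: Bystander: wooden rolling pin, 40 mm thick, about 280 long, lying along its x; origin under its centre
- spatula: Bystander: spatula lying along its x
- jug: Bystander: clear handled jug, 100 mm across, 120 high; origin under its centre
- scraper: Bystander: flat steel bench scraper, 100 x 75 x 12 mm; origin under its centre

How it is judged:
On the way, in this order (a step that is already met when the one before it is completed fails the run):
1. the carriage is against its stop (within 6 mm), the cup in its nest, the knob still home (value of joint carriage below 0.006 m and horizontal distance between cup and nest below 0.008 m and value of joint knob below 0.01 m), for 0.1 s.
2. the knob is fully out (within 5 mm), the carriage at its stop (value of joint knob above 0.045 m and value of joint carriage below 0.01 m), for 0.1 s.
At the end, for the whole second after the job is handed in: The knob is fully home (within 4 mm), the carriage at its stop (within 6 mm), the first ball lies on the floor of the cup, the cup stands upright in the nest (within 8 mm, tilt under 0.12 rad) and at rest, the other two balls are still in the dispenser (value of joint knob below 0.004 m and value of joint carriage below 0.006 m and z of ball1_center in the frame of cup between 0.01 and 0.03 m and horizontal distance between ball1_center and cup below 0.015 m and horizontal distance between cup and nest below 0.008 m and angle between cup's own z axis and vertical below 0.12 rad and height (world z) of cup below 0.027 m and linear speed of cup below 0.03 m/s and height (world z) of each of ball2_center, ball3_center above 0.09 m and horizontal distance between each of ball2_center, ball3_center and dispenser below 0.07 m); the robot touches nothing.
It fails at once if a second ball leaves the dispenser (height (world z) of any of ball2_center, ball3_center below 0.08 m).
It fails at once if the cup is tipped over (angle between cup's own z axis and vertical above 0.6 rad).
It fails at once if another thing on the bench is pushed away (over 40 mm) (distance of any of spare_cup, glass_bowl, flour_jar, rolling_pin, spatula, jug, scraper from where it was at the start of the episode above 0.04 m).
It also fails if it takes over 56 s, if anything falls off the work surface, if the arm or the gripper's body presses on something with over 40 N, if the wrist force passes 120 N, or if a joint passes its speed limit or range.

## Working session

There is one attempt and no reset: what is moved stays moved. The work goes in short steps, Python scripts to look and compute and a tool call to move; the robot and the scene stay as the last step left them, time stands still between calls to the robot, and variables do not carry over. Pictures are saved under pics/ and viewed, at most 10 in all, crops included, and the job is handed in when it is done.

Besides the shell and the picture viewer there is one more tool, called as name(argument=value, ...), one argument or row to a line, values as JSON. send_rows: Moves the arm, as the interface text tells. Its arguments: {"type":"object","properties":{"targets":{"type":"array"},"claw":{"type":"number"}},"required":["targets"]}

```bash
mkdir -p pics; ls; python3 - <<'E'
from station import bot,get_image,camera_info
import cv2,numpy as np
a=get_image("scene");b=get_image("side")
for n,i in(("scene",a),("side",b)): cv2.imwrite(f"pics/{n}0.png",cv2.cvtColor(i,cv2.COLOR_RGB2BGR)); print(n,camera_info(n))
s=bot.get_state();print(s['time'],s['position'],s['tool_rot'])
E
```

```text
pics
scene {'fx': 460.2903158662642, 'fy': 460.2903158662642, 'cx': 282.3669387362201, 'cy': 209.83077652847766, 'extrinsics': array([[-0.74859467,  0.6630109 ,  0.00475108,  0.39704975],
       [ 0.5450296 ,  0.61943281, -0.56501834, -0.20988416],
       [-0.3775563 , -0.42038024, -0.82506466,  1.73848384],
       [ 0.        ,  0.        ,  0.        ,  1.        ]])}
side {'fx': 457.74007245942227, 'fy': 457.74007245942227, 'cx': 282.94573528701073, 'cy': 207.1124737553544, 'extrinsics': array([[-0.97638804, -0.21509027,  0.02006406,  0.51342825],
       [-0.15649847,  0.64026211, -0.75204565,  0.15890484],
       [ 0.14891144, -0.73742838, -0.65880557,  1.32743583],
       [ 0.        ,  0.        ,  0.        ,  1.        ]])}
0.1 [ 4.99580941e-01 -1.30817098e-05  3.03097655e-01] [-2.22054214e+00 -2.22050651e+00  2.10758190e-03]
```

View pics/scene0.png

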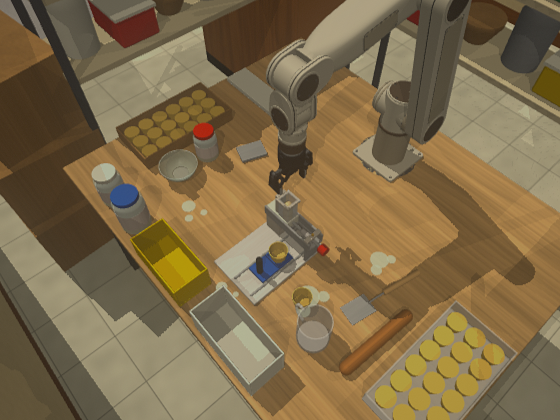

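View pics/side0.png

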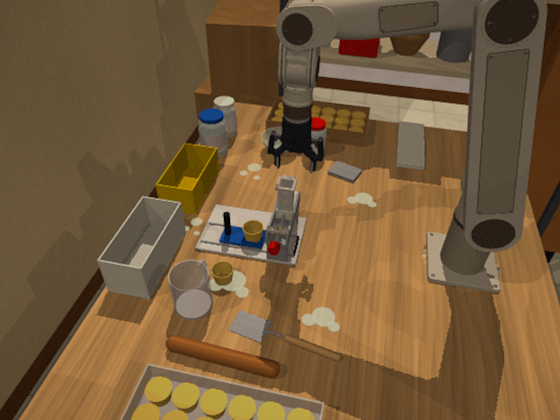

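Scene view: the knob is at (322,249), the post at about (259,262) and the cup at (278,250). Side view: the knob is at (274,247), the post top at about (227,213) and the cup at (253,232).

```bash
cat > h.py <<'E'
import cv2,numpy as np
from station import camera_info
def ray(ci,u,v):
    E=ci['extrinsics'];R=E[:3,:3];t=E[:3,3]
    return -R.T@t, R.T@np.array([(u-ci['cx'])/ci['fx'],(v-ci['cy'])/ci['fy'],1])
def onz(ci,u,v,z):
    o,d=ray(ci,u,v); return o+d*(z-o[2])/d[2]
def tri(obs):
    A=0;b=0
    for ci,u,v in obs:
        o,d=ray(ci,u,v);d=d/np.linalg.norm(d);P=np.eye(3)-np.outer(d,d);A=A+P;b=b+P@o
    return np.linalg.solve(A,b)
def blobs(m,x0,y0,x1,y1,amin=15):
    m=m.astype(np.uint8).copy();k=np.zeros_like(m);k[y0:y1,x0:x1]=1
    n,l,s,c=cv2.connectedComponentsWithStats(m*k)
    return [(s[i].tolist(),c[i].round(1).tolist()) for i in range(1,n) if s[i,4]>=amin]
E
python3 - <<'E'
from h import *
W={'scene':[(300,230,345,270),(235,240,300,290)],'side':[(255,232,290,262),(210,200,250,250)]}
for n,(k,p) in W.items():
    im=cv2.imread(f'pics/{n}0.png').astype(int);B,G,R=im[...,0],im[...,1],im[...,2]
    ci=camera_info(n)
    print(n,'red',blobs((R>110)&(G<70)&(B<70),*k)); print('dark',blobs((im.max(2)<60),*p))
    print('blue',blobs((B>R+30)&(B>70),p[0],p[1],p[2]+30,p[3]+10))
    for (c,z) in ((k,.1025),):
        for s,cc in blobs((R>110)&(G<70)&(B<70),*k): print(onz(ci,*cc,z))
a=cv2.imread('pics/scene0.png')[190:310,200:350];b=cv2.imread('pics/side0.png')[160:280,180:330]
cv2.imwrite('pics/c.png',cv2.resize(np.vstack([np.hstack([a,b])]),None,fx=2.6,fy=2.6,interpolation=cv2.INTER_CUBIC))
E
```

```text
scene red [([318, 244, 11, 11, 72], [322.2, 248.8])]
dark [([256, 258, 7, 16, 51], [259.0, 266.6])]
blue [([249, 253, 30, 29, 345], [265.1, 268.1])]
[0.51790981 0.16639361 0.1025    ]
side red [([268, 241, 10, 9, 60], [272.4, 244.7])]
dark [([224, 212, 7, 24, 132], [226.8, 223.7])]
blue [([220, 226, 42, 23, 383], [237.3, 237.7]), ([262, 230, 4, 14, 31], [263.2, 235.9])]
[0.52228735 0.15661937 0.1025    ]
```

View pics/c.png

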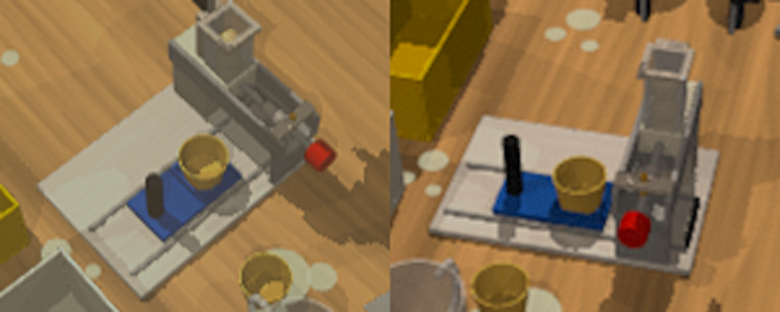

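The crop shows post tops at scene (259,259.6) and side (227,213.5), cup rim centres at scene (278.5,247.7) and side (253,225.4), and the corners of the base plate.

```bash
python3 - <<'E'
from h import *
S=camera_info('scene');D=camera_info('side')
for n,p,q,z in (('knob',(323,249.6),(273.3,248),.1025),('post',(259.2,259.8),(226.9,213.8),.1),('cup',(278.5,247.7),(253.1,225.4),.063)):
    print(n,onz(S,*p,z).round(4),onz(D,*q,z).round(4),tri([(S,*p),(D,*q)]).round(4))
for q in ((217.3,205),(195.4,249.6),(295.4,265),(306.2,217.7)): print(onz(D,*q,.01).round(4))
for q in ((214.6,261.9),(255,304.6)): print(onz(S,*q,.01).round(4))
w=[tri([(S,323,249.6),(D,273.3,248)])[:2],tri([(S,259.2,259.8),(D,226.9,213.8)])[:2],tri([(S,278.5,247.7),(D,253.1,225.4)])[:2]]
d=np.array([[-107,0],[0,163],[0,85]])/1e3;w=np.array(w)
A=(d-d.mean(0));B=w-w.mean(0)
th=np.arctan2((A[:,0]*B[:,1]-A[:,1]*B[:,0]).sum(),(A*B).sum());R=np.array([[np.cos(th),-np.sin(th)],[np.sin(th),np.cos(th)]])
o=w.mean(0)-R@d.mean(0);print(np.degrees(th),o,w-(o+d@R.T))
E
```

```text
knob [0.518  0.17   0.1025] [0.5172 0.1679 0.1025] [0.5175 0.1693 0.103 ]
post [0.6837 0.0684 0.1   ] [0.6784 0.0651 0.1   ] [0.6807 0.0647 0.0967]
cup [0.5995 0.0594 0.063 ] [0.6038 0.0566 0.063 ] [0.6019 0.0622 0.0688]
[ 0.757  -0.0621  0.01  ]
[0.7554 0.1409 0.01  ]
[0.4611 0.1315 0.01  ]
[ 0.4665 -0.0703  0.01  ]
[ 0.7665 -0.0589  0.01  ]
[0.7622 0.1375 0.01  ]
-89.52036726461272 [0.51767828 0.06236624] [[ 7.10892478e-04 -1.99678021e-05]
 [ 6.28094696e-05  9.47250148e-04]
 [-7.73701947e-04 -9.27282346e-04]]
```

send_rows(
  targets=[0.012,0.035,0,0,0,0,0.026,0.072,0,0,0,0,0.04,0.11,0,0,0,0,0.054,0.148,0,0,0,0,0.065,0.181,0,0,0,0,0.065,0.181,0.03,0,0,0,0.065,0.181,0.055,0,0,0,0.065,0.181,0.055,0,0,0,0.065,0.181,0.055,0,0,0,0.065,0.181,0.055,0,0,0],
  claw=0.2,
)

```text
time: 0.93
position: [0.6808, 0.0649, 0.2499]
tool_rot: [2.222, 2.221, 0.0]
force: [0.0, -0.2, 0.0]
gripper_width: 0.601
gripper_force: 0.0
```

```bash
python3 - <<'E'
from h import *
from station import bot,get_image
s=bot.get_state();ci=camera_info('wrist');print(s['time'],s['position'],s['tool_rot'],s['gripper_width'])
im=get_image('wrist');cv2.imwrite('pics/w1.png',cv2.cvtColor(im,cv2.COLOR_RGB2BGR))
E=ci['extrinsics']
for p in ((.681,.065,.1),(.681,.065,.021)):
    q=E[:3,:3]@np.array(p)+E[:3,3];print(ci['cx']+ci['fx']*q[0]/q[2],ci['cy']+ci['fy']*q[1]/q[2])
np.save('w1.npy',E);print(ci['fx'],ci['cx'],ci['cy'])
E
```

```text
0.9333 [0.68083534 0.06485303 0.24993425] [2.22153017e+00 2.22108156e+00 3.29262609e-04] 0.6008153800281509
277.7587856287063 223.38114578861504
277.82458221969375 195.06880215459375
327.8952060756013 277.9429749821786 212.64886201527128
```

View pics/w1.png

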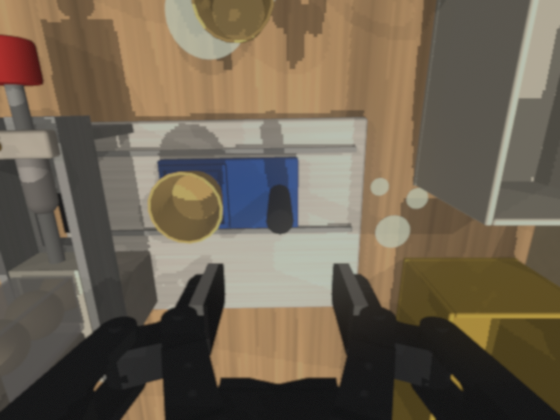

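The wrist view puts the post top at (280,223), against a prediction of (278,223), so the estimate is good to about 2 mm. I'm lowering and gripping.

send_rows(
  targets=[0,0.001,0.035,0,0,0,0,0.001,0.07,0,0,0,0,0.001,0.1,0,0,0,0,0.001,0.114,0,0,0,0,0.001,0.114,0,0,0],
)

```text
time: 1.4
position: [0.6801, 0.0646, 0.1326]
tool_rot: [-2.22, -2.219, 0.006]
force: [-2.3, -0.3, -0.1]
gripper_width: 0.603
gripper_force: 0.0
```

send_rows(
  targets=[0,0,0,0,0,0,0,0,0,0,0,0,0,0,0,0,0,0,0,0,0,0,0,0,0,0,0,0,0,0,0,0,0,0,0,0,0,0,0,0,0,0],
  claw=-1,
)

```text
time: 1.98
position: [0.6837, 0.0651, 0.1388]
tool_rot: [2.219, 2.219, 0.007]
force: [-0.9, 0.0, 6.4]
gripper_width: 0.213
gripper_force: 58.7
```

send_rows(
  targets=[0,-0.002,0,0,0,0,0,-0.006,0,0,0,0,0,-0.012,0,0,0,0,0,-0.018,0,0,0,0,0,-0.024,0,0,0,0,0,-0.03,0,0,0,0,0,-0.036,0,0,0,0,0,-0.042,0,0,0,0,0,-0.048,0,0,0,0,0,-0.054,0,0,0,0,0,-0.06,0,0,0,0,0,-0.066,0,0,0,0,0,-0.072,0,0,0,0,0,-0.077,0,0,0,0,0,-0.081,0,0,0,0,0,-0.084,0,0,0,0,0,-0.085,0,0,0,0,0,-0.085,0,0,0],
)

```text
validation failed for argument at $.ta...
```

send_rows(
  targets=[0,-0.003,0,0,0,0,0,-0.009,0,0,0,0,0,-0.016,0,0,0,0,0,-0.023,0,0,0,0,0,-0.03,0,0,0,0,0,-0.037,0,0,0,0,0,-0.044,0,0,0,0],
)

```text
time: 2.57
position: [0.6403, 0.0645, 0.1387]
tool_rot: [2.218, 2.216, 0.008]
force: [2.0, -2.9, 6.4]
gripper_width: 0.22
gripper_force: 58.8
```

send_rows(
  targets=[0,-0.007,0,0,0,0,0,-0.014,0,0,0,0,0,-0.021,0,0,0,0,0,-0.028,0,0,0,0,0,-0.033,0,0,0,0,0,-0.037,0,0,0,0,0,-0.04,0,0,0,0,0,-0.04,0,0,0,0],
)

```text
time: 3.23
position: [0.5998, 0.0638, 0.1387]
tool_rot: [2.218, 2.216, 0.005]
force: [-0.2, -4.1, 7.5]
gripper_width: 0.217
gripper_force: 59.0
```

Not at the stop yet, as there is no force rise. I'll creep on in.

send_rows(
  targets=[0,-0.002,0,0,0,0,0,-0.004,0,0,0,0,0,-0.004,0,0,0,0],
)

```text
time: 3.48
position: [0.5965, 0.0637, 0.1387]
tool_rot: [2.218, 2.215, 0.006]
force: [0.5, -3.8, 6.7]
gripper_width: 0.212
gripper_force: 59.0
```

send_rows(
  targets=[0,-0.002,0,0,0,0,0,-0.004,0,0,0,0,0,-0.004,0,0,0,0],
)

```text
time: 3.73
position: [0.596, 0.0638, 0.1388]
tool_rot: [2.214, 2.211, 0.015]
force: [11.9, -4.8, 0.3]
gripper_width: 0.216
gripper_force: 59.3
```

The stop is reached, with 12 N. I'll ease off, open and rise.

send_rows(
  targets=[0,0.003,0,0,0,0,0,0.003,0,0,0,0,0,0.003,0,0,0,0,0,0.003,0,0,0,0,0,0.003,0,0,0,0],
  claw=0.1,
)

```text
time: 4.15
position: [0.6035, 0.0656, 0.1422]
tool_rot: [2.209, 2.209, 0.032]
force: [16.5, -0.0, 5.9]
gripper_width: 0.549
gripper_force: 0.2
```

send_rows(
  targets=[0,0,-0.03,0,0,0,0,0,-0.065,0,0,0,0,0,-0.1,0,0,0,0,0,-0.13,0,0,0,0,0,-0.13,0,0,0,0,0,-0.13,0,0,0],
)

```text
time: 4.65
position: [0.5947, 0.0652, 0.2692]
tool_rot: [2.218, 2.218, 0.011]
force: [-0.1, -0.5, -0.8]
gripper_width: 0.547
gripper_force: 0.0
```

```bash
python3 - <<'E'
from h import *
from station import bot,get_image
s=bot.get_state();W=camera_info('wrist');print(s['time'],s['position'],s['tool_rot'],s['gripper_width'],s['force'])
i=[cv2.cvtColor(get_image(n),cv2.COLOR_RGB2BGR) for n in('wrist','side')]
cv2.imwrite('pics/w2.png',i[0]);cv2.imwrite('pics/s2.png',i[1])
for n,im in zip(('wrist','side'),i):
    ci=W if n=='wrist' else camera_info('side');im=im.astype(int);B,G,R=im[...,0],im[...,1],im[...,2]
    for b in blobs((R>110)&(G<70)&(B<70),*((0,0,300,300) if n=='wrist' else (255,232,290,262))): print(n,b,onz(ci,*b[1],.1025))
c=cv2.resize(i[1][160:280,180:330],(525,420),interpolation=cv2.INTER_CUBIC)
cv2.imwrite('pics/v2.png',np.hstack([cv2.resize(i[0],(400,300)),cv2.resize(c,(375,300))]))
E
```

```text
4.65 [0.59470478 0.06519124 0.26922198] [2.21756338 2.21761507 0.0106129 ] 0.5474569211180853 [-0.06604432 -0.46297827 -0.81611087]
wrist ([131, 41, 32, 47, 1105], [146.6, 62.6]) [0.50966203 0.17246603 0.1025    ]
side ([269, 241, 11, 10, 62], [274.8, 245.4]) [0.51546711 0.15764043 0.1025    ]
```

View pics/v2.png

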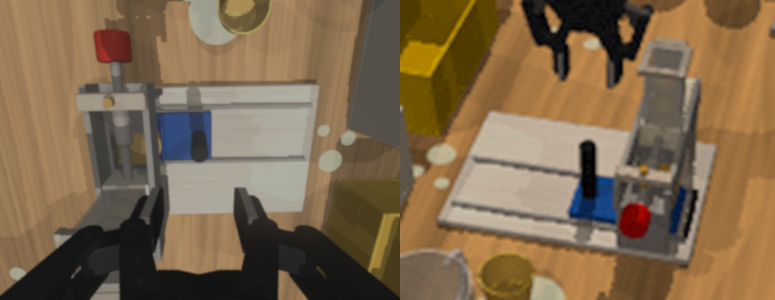

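```bash
python3 - <<'E'
from h import *
W=camera_info('wrist');D=camera_info('side')
im=cv2.imread('pics/w2.png').astype(int);print('dark w',blobs(im.max(2)<45,255,170,310,235))
im=cv2.imread('pics/s2.png').astype(int);print('dark s',blobs(im.max(2)<60,240,205,270,245))
print(onz(W,278.6,219,.1),onz(D,255.2,218,.1))
E
```

```text
dark w []
dark s [([252, 217, 7, 23, 126], [255.1, 228.3])]
[0.59375655 0.06317438 0.1       ] [0.59492359 0.06311641 0.1       ]
```

Wrist and side views agree that the post is at about x=0.594, so the carriage is home. The knob is at about (0.516, 0.170). I'm moving over the knob next.

send_rows(
  targets=[0.038,0,0,0,0,0,0.075,-0.014,0,0,0,0,0.1,-0.045,0,0,0,0,0.105,-0.079,0,0,0,0,0.105,-0.079,0.036,0,0,0,0.105,-0.079,0.036,0,0,0,0.105,-0.079,0.036,0,0,0],
  claw=0.6,
)

```text
time: 5.33
position: [0.5121, 0.1696, 0.2265]
tool_rot: [-2.219, -2.22, 0.01]
force: [0.7, -0.1, 1.6]
gripper_width: 0.802
gripper_force: 0.0
```

```bash
python3 - <<'E'
from h import *
from station import bot,get_image
s=bot.get_state();W=camera_info('wrist');print(s['time'],s['position'],s['tool_rot'],s['gripper_width'],s['force'])
i=cv2.cvtColor(get_image('wrist'),cv2.COLOR_RGB2BGR);cv2.imwrite('pics/w3.png',i)
im=i.astype(int);B,G,R=im[...,0],im[...,1],im[...,2]
for b in blobs((R>100)&(G<70)&(B<70),150,50,450,350,100): print(b,onz(W,*b[1],.115),onz(W,*b[1],.1025))
E
```

```text
5.3333 [0.51205791 0.16956631 0.22646976] [-2.21881971 -2.21999435  0.00955696] 0.8024775794260754 [ 0.70023802 -0.07635877  1.57026843]
([265, 221, 48, 44, 1769], [288.2, 243.1]) [0.51777622 0.17067267 0.115     ] [0.51811558 0.1652897  0.1025    ]
```

View pics/w3.png

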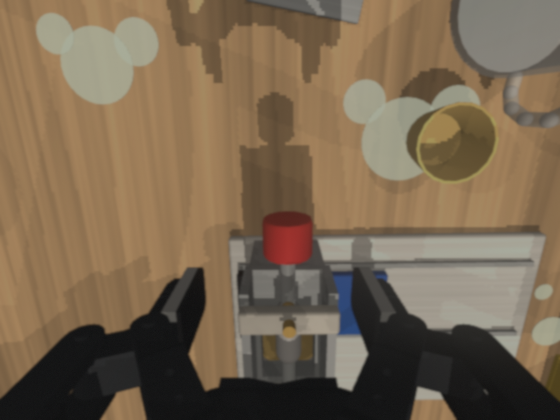

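The wrist view shows the red knob centred at (288,243), which is x≈0.518, y≈0.170. I'm lowering and gripping.

send_rows(
  targets=[0,0.005,0.03,0,0,0,0,0.005,0.055,0,0,0,0,0.005,0.068,0,0,0,0,0.005,0.068,0,0,0,0,0.005,0.068,0,0,0],
)

```text
time: 5.8
position: [0.5201, 0.1695, 0.1611]
tool_rot: [-2.223, -2.22, 0.0]
force: [0.3, -0.6, -0.5]
gripper_width: 0.802
gripper_force: 0.0
```

send_rows(
  targets=[0,0,0,0,0,0,0,0,0,0,0,0,0,0,0,0,0,0,0,0,0,0,0,0,0,0,0,0,0,0,0,0,0,0,0,0,0,0,0,0,0,0],
  claw=-1,
)

```text
time: 6.38
position: [0.5175, 0.1702, 0.1627]
tool_rot: [-2.219, -2.221, 0.001]
force: [-6.6, -0.6, 8.1]
gripper_width: 0.352
gripper_force: 58.8
```

send_rows(
  targets=[0.004,0,0,0,0,0,0.009,0,0,0,0,0,0.014,0,0,0,0,0,0.02,0,0,0,0,0,0.026,0,0,0,0,0,0.032,0,0,0,0,0,0.038,0,0,0,0,0,0.044,0,0,0,0,0,0.049,0,0,0,0,0,0.051,0,0,0,0,0,0.051,0,0,0,0,0,0.051,0,0,0,0,0],
)

```text
time: 7.38
position: [0.5167, 0.2204, 0.1626]
tool_rot: [-2.219, -2.222, 0.006]
force: [-9.2, -3.4, 9.7]
gripper_width: 0.353
gripper_force: 59.1
```

Travelled 50.2 mm. I'll press a little further to confirm the end stop and let the ball drop.

send_rows(
  targets=[0.002,0,0,0,0,0,0.003,0,0,0,0,0,0.003,0,0,0,0,0,0.003,0,0,0,0,0,0.003,0,0,0,0,0],
)

```text
time: 7.8
position: [0.5168, 0.2208, 0.1626]
tool_rot: [2.22, 2.219, -0.012]
force: [-8.3, -10.4, 10.8]
gripper_width: 0.356
gripper_force: 59.3
```

```bash
python3 - <<'E'
from station import get_image
import cv2,numpy as np
i=[cv2.cvtColor(get_image(n),cv2.COLOR_RGB2BGR) for n in('wrist','side')]
c=cv2.resize(i[1][170:270,200:325],(375,300),interpolation=cv2.INTER_CUBIC)
cv2.imwrite('pics/v4.png',np.hstack([cv2.resize(i[0],(400,300)),c]))
E
```

```text
(no output)
```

View pics/v4.png

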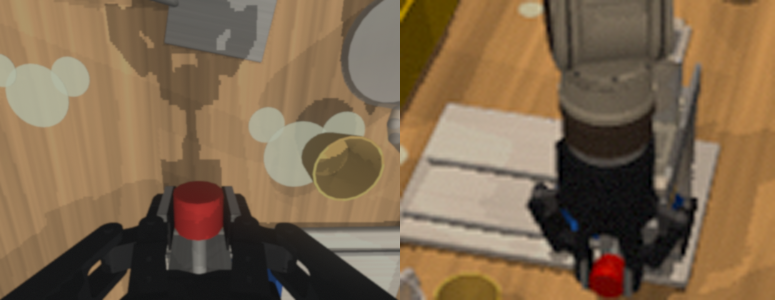

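The knob is held at its outer stop (10 N of reaction). I'm pushing it home.

send_rows(
  targets=[-0.004,0,0,0,0,0,-0.009,0,0,0,0,0,-0.015,0,0,0,0,0,-0.021,0,0,0,0,0,-0.027,0,0,0,0,0,-0.033,0,0,0,0,0,-0.039,0,0,0,0,0,-0.045,0,0,0,0,0,-0.05,0,0,0,0,0,-0.053,0,0,0,0,0,-0.055,0,0,0,0,0,-0.056,0,0,0,0,0,-0.056,0,0,0,0,0],
)

```text
time: 8.98
position: [0.5175, 0.1698, 0.1627]
tool_rot: [-2.215, -2.22, -0.003]
force: [-8.0, 5.7, 6.9]
gripper_width: 0.352
gripper_force: 59.2
```

send_rows(
  targets=[-0.002,0,0,0,0,0,-0.002,0,0,0,0,0,-0.002,0,0,0,0,0],
)

```text
time: 9.23
position: [0.5175, 0.1696, 0.1627]
tool_rot: [-2.212, -2.22, -0.007]
force: [-7.0, 9.9, 6.5]
gripper_width: 0.354
gripper_force: 59.0
```

send_rows(
  targets=[0.002,0,0,0,0,0,0.002,0,0,0,0,0,0.002,0,0,0,0,0,0.002,0,0,0,0,0,0.002,0,0,0,0,0,0.002,0,0,0,0,0],
  claw=0.6,
)

```text
time: 9.73
position: [0.5192, 0.1677, 0.1609]
tool_rot: [2.222, 2.221, 0.0]
force: [-0.3, 0.8, -0.2]
gripper_width: 0.799
gripper_force: 0.0
```

send_rows(
  targets=[0,0,-0.03,0,0,0,0,0,-0.07,0,0,0,0,0,-0.11,0,0,0,0.03,-0.03,-0.12,0,0,0,0.05,-0.07,-0.12,0,0,0,0.05,-0.11,-0.12,0,0,0,0.05,-0.11,-0.12,0,0,0,0.05,-0.11,-0.12,0,0,0],
)

```text
time: 10.4
position: [0.4067, 0.2178, 0.2809]
tool_rot: [-2.219, -2.224, 0.002]
force: [0.5, 0.2, 0.1]
gripper_width: 0.799
gripper_force: 0.0
```

```bash
python3 - <<'E'
from h import *
from station import bot,get_image
s=bot.get_state();print(s['time'],s['position'],s['force'],s['gripper_width'])
i=[cv2.cvtColor(get_image(n),cv2.COLOR_RGB2BGR) for n in('scene','side')]
im=i[1].astype(int);B,G,R=im[...,0],im[...,1],im[...,2];D=camera_info('side')
for b in blobs((R>110)&(G<70)&(B<70),255,225,290,280): print(b,onz(D,*b[1],.1025))
print('dark s',blobs(im.max(2)<60,240,205,270,245))
a=cv2.resize(i[0][190:310,200:350],(400,320),interpolation=cv2.INTER_CUBIC)
c=cv2.resize(i[1][160:280,180:330],(400,320),interpolation=cv2.INTER_CUBIC)
cv2.imwrite('pics/v5.png',np.hstack([a,c]))
E
```

```text
10.4 [0.40667442 0.21776973 0.28088129] [0.54107136 0.2197096  0.07746691] 0.7985969470805732
([268, 241, 12, 10, 77], [273.6, 245.1]) [0.51883221 0.15731021 0.1025    ]
dark s [([252, 217, 7, 23, 127], [255.1, 228.4])]
```

View pics/v5.png

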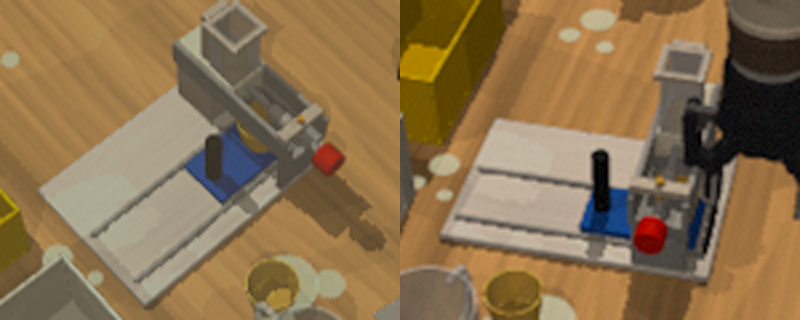

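Both views show the knob back at its starting position, the carriage and post unmoved at the stop, and the ball level in the magazine lower than before. The arm is clear, so I'm handing in.

```bash
python3 -c "
from station import workorder
print(workorder.hand_in())"
```

```text
the job is handed in; nothing more can be done
None
```

I handed the job in at about 10.5 s: the carriage is at its stop, the knob was pulled to its outer stop and pushed home, and the arm is clear. I didn't see the ball in the cup directly; I inferred the drop from the lower ball level in the magazine, and no verdict came back.

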